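# Load the count deck and click its hold keys in

## Task

Get both white hold keys on the console standing out (live; each is a push-push key and may be in or out now, so check by touch), and while both stand out slide each jar along the surface, without lifting it, onto the weigh pad framed in its cap's colour, and nest all the blue tubs upright into one stack on the white-framed pad. Only when everything is in place click both keys in so that they stay in (hold), and if a jar gets shifted, slide it back. Leave the other things on the bench where they are.

Things in the scene. Friction and masses are not known exactly. Their poses are not given: they have to be found in the camera images.
- console: grey key console with blue sides, 90 x 220 x 60 mm, fixed on the bench. Origin: centre of its underside, on the bench; its own y runs along its length, z up. It carries the two keys on its top face (60 mm above the bench), on its centre line, key_a at y = +55 mm and key_b at y = -55 mm.
- key_a (a joint): white round push-push key, 40 mm diameter, in the console's top at y = +55 mm. Value: how far it is down, m. Out (live): 0, top 22 mm above the console's top face. In (held): about 0.007, top 15 mm above the face. Pressed straight down to its firm stop (15.5 mm down from out, top 6.5 mm above the face) and let go, it changes state: out becomes in, in becomes out; a short press changes nothing.
- key_b (a joint): the same kind of key at y = -55 mm of the console
- key_a_top (a point): centre of the top of key_a (moves with it). The key's spring resists with about 2.2 N when out, 3.6 N when in, 5.3 N near the stop: a touch of under 1.5 N hardly moves it. No lamp shows the state; only the 7 mm of height do.
- key_b_top (a point): centre of the top of key_b (moves with it); the same spring
- deck: dark count deck with blue edges, 250 x 330 mm, flush with the bench (its surface is at bench height and everything slides across its edges freely). Origin: its centre; own x across the two rows, own y along them. At y = -85 mm, x = -55 and +55 mm: two white store rings (where the jars stand at the start, either way round). At y = +85 mm: the two weigh pads.
- weigh_yellow (a point): centre of the weigh pad with the yellow frame (80 mm square, flush) at x = -55, y = +85 mm of the deck
- weigh_purple (a point): centre of the weigh pad with the purple frame (80 mm square, flush) at x = +55, y = +85 mm of the deck
- tub_pad: aluminium-coloured pad with a white frame, 90 mm square, on a dark 120 mm square, flush with the bench, where the tubs are to be stacked. Origin: its centre, at bench height.
- jar_yellow: closed low jar with yellow cap and band, 62 mm diameter all the way up, 62 mm tall, 0.3 to 0.6 kg, heavy at the bottom. Origin: centre of its underside. To be slid, never lifted.
- jar_purple: the same jar with purple cap and band
- tub0: open blue plastic tub (up to four alike, some may be absent), a cone 64 mm tall, 42 mm diameter at the foot, 62 mm at the rim (56 mm at 45 mm up), wall 2 mm, about 60 g. Its inner floor is 26 mm above its underside, so each nested tub stands 26 mm above the one below, with about 1.5 mm of play all round. Origin: centre of its underside.
- tub1: open blue plastic tub (up to four alike, some may be absent), a cone 64 mm tall, 42 mm diameter at the foot, 62 mm at the rim (56 mm at 45 mm up), wall 2 mm, about 60 g. Its inner floor is 26 mm above its underside, so each nested tub stands 26 mm above the one below, with about 1.5 mm of play all round. Origin: centre of its underside.
- tub2: open blue plastic tub (up to four alike, some may be absent), a cone 64 mm tall, 42 mm diameter at the foot, 62 mm at the rim (56 mm at 45 mm up), wall 2 mm, about 60 g. Its inner floor is 26 mm above its underside, so each nested tub stands 26 mm above the one below, with about 1.5 mm of play all round. Origin: centre of its underside.
- tub3: open blue plastic tub (up to four alike, some may be absent), a cone 64 mm tall, 42 mm diameter at the foot, 62 mm at the rim (56 mm at 45 mm up), wall 2 mm, about 60 g. Its inner floor is 26 mm above its underside, so each nested tub stands 26 mm above the one below, with about 1.5 mm of play all round. Origin: centre of its underside.
- carton: cardboard box 110 x 150 x 90 mm, bystander; origin: centre of its underside
- stock_jar: large closed jar, 76 mm diameter, 110 mm tall, bystander; origin: centre of its underside
- white_bottle: white closed jar, 64 mm diameter, 130 mm tall, bystander; origin: centre of its underside
- tape_roll: roll of tape lying flat, 90 mm diameter, 25 mm high, bystander; origin: centre of its underside
- black_ring: black plastic ring lying flat, 52 mm diameter, 14 mm high, bystander; origin: centre of its underside
- yellow_lid: yellow lid lying flat, 60 mm diameter, 14 mm high, bystander; origin: centre of its underside
- scanner: dark hand scanner lying on the bench, about 150 x 70 x 36 mm, bystander; origin: underside of its head
- screwdriver: screwdriver lying on the bench, bystander; origin: on its underside
Mind the look-alikes: they are no part of the job. What is shaped like the jar_yellow but pink or red is not meant.

How it is judged:
By the outcome, as a careful person would: the job done as asked, in the order asked, and still so for the second after the job is handed in, with the robot touching nothing.
Of tub0, tub1, tub2, tub3 only 2 to 4 are there at a start; the rules pass over those that are not, and their reading is None.
At some moment in a run one of jar_yellow, jar_purple may be knocked a few centimetres aside while the robot is not near it.
It also fails if it takes over 210 s, if anything falls off the work surface, if the arm or the gripper's body presses on something with over 40 N, if the wrist force passes 120 N, or if a joint passes its speed limit or range.

## Robot

A 6-joint arm with a two-finger parallel gripper is mounted at the origin on the work surface. World frame = base frame: x ahead of the robot, y to its left, z up, the work surface at z = 0. Lengths are in m, angles in rad, forces in N, time in s.
With the tool pointing down it reaches from about 0.2 to 0.875 m from the base axis. Payload 3.4 kg.
Tool frame: the origin (TCP) lies at the very end of the fingers, on their centre line; the grasp point (between the pads) lies 19 mm behind it; z points along the fingers, y is the line along which they close (so a half turn about z gives the same grasp; the last joint's range is limited). The gripper opens to 94 mm and grips with 3 to 60 N. Pads are 16 mm wide; open, the fingers measure 119 mm over their backs; the gripper's body (75 mm by 177 mm) begins 78 mm behind the grasp point.
Start: joints at [1.056, 0.276, 1.505, -0, 1.361, -0.121], TCP at [0.221, 0.531, 0.205] pointing down, gripper open.
Joint ranges: [-2.89, 2.89], [-0.75, 2.08], [0.22, 2.7], [-1.18, 4.32], [0.11, 2.71], [-2.7, 2.7]. Speed limits (rad/s): [2.57, 2.57, 3.14, 3.14, 3.14, 3.14].

## Interface

Orientations are given as a rotation vector (axis times angle).
In Python, from plant import arm gives the robot as it stands. Calls block until the motion is done:
- arm.movep(position, orientation): joint-space move of the TCP to a pose.
- arm.move_linear(position, feed=0.15, rot=None, threshold=None): straight line of the TCP; rot=None keeps the orientation; feed is the mean speed in m/s. With threshold (N) it stops when the force on the tool has changed by that much, and returns True; else False.
- arm.move_joints(angles): joint-space move.
- arm.move_gripper(opening, force=None): finger opening in m; force is the grip in N (None keeps the last); returns when the fingers have stopped.
- arm.hold(seconds).
- arm.inverse_kinematics(position, orientation): joint angles nearest the present ones, or None.
- arm.get_state(): the state.
- arm.grab_frame(name): name is "side" or "top" or "wrist"; returns a dict with "pixels" (400x640x3 uint8, red, green, blue), "fx", "fy", "cx", "cy" (pixels), "rvec" (rotation vector, rad) and "tvec" (3), from world to camera coordinates, as OpenCV has them. Camera axes: x right, y down, z forward; pixel columns grow to the right and rows downward; lengths in m; the calibration is good to about 2 mm. A picture is of the moment at which its call begins. There is no depth.
A pose or a line that the arm cannot do raises arm.Unreachable and nothing moves.
- arm.sign_off(): hands the job in; it is judged then, once.
The state is a dict: "time_s": time; "qpos": joint angles; "joint_vel": joint speeds; "effort": joint torques, N m; "tool_pos": TCP position; "tcp_rot": TCP orientation; "contact_force": force on the tool from outside, world axes, zero at the start; "torque": the same for the moment, N m; "gripper_width": finger opening in m; "gripper_force": force on a finger pad.
Only numpy, scipy, OpenCV 4.12 (cv2) and the standard library are available. Lean on these libraries where they do the work, as an engineer would, in place of code of your own. Each camera call takes 0.05 s, during which the arm holds its last target. There are 200 camera calls.

## Working session

There is one attempt and no reset: what is moved stays moved. The work goes in short steps, each a Python script; the robot and the scene stay as the last script left them, time stands still between calls to the robot, and variables do not carry over. Pictures are saved under pics/ and viewed, at most 14 in all, crops included, and the job is handed in when it is done.

```bash
ls; mkdir -p pics
python3 - <<'E'
from plant import arm
import cv2,pickle
for n in ("top","side"):
    f=arm.grab_frame(n); cv2.imwrite(f"pics/{n}0.png",cv2.cvtColor(f["pixels"],cv2.COLOR_RGB2BGR)); pickle.dump(f,open(f"pics/{n}0.pkl","wb"))
    print(n,f["fx"],f["fy"],f["cx"],f["cy"],f["rvec"],f["tvec"])
print(arm.get_state())
E
```

```text
pics
top 503.9762907642474 503.9762907642474 314.4794321231701 198.71721834101717 [ 2.14054005 -2.18611965  0.16127882] [-0.0330724   0.56131999  1.40662522]
side 450.88564791464705 450.88564791464705 316.4888276378532 202.13914062636476 [ 2.36718532 -0.3048746   0.12817011] [-0.51418571  0.13105319  1.2799725 ]
{'time_s': 0.1, 'qpos': array([ 1.05600648e+00,  2.76497990e-01,  1.50595215e+00, -2.34353875e-06,
        1.36071024e+00, -1.21018130e-01]), 'joint_vel': array([-0.00059406, -0.00033751, -0.00250309,  0.00058312, -0.00016465,
       -0.00079252]), 'effort': array([ 2.92812139e-03, -4.05454874e+01, -2.37778491e+01,  7.02737225e-02,
        2.98894511e-02, -3.70227326e-05]), 'tool_pos': array([0.22038519, 0.53055856, 0.20473217]), 'tcp_rot': array([-6.14450388e-01, -3.08041955e+00,  2.33994406e-03]), 'contact_force': array([ 0.82562787, -0.6043611 ,  0.27625927]), 'torque': array([ 0.05700755,  0.05289278, -0.00512292]), 'gripper_force': 0.0, 'gripper_width': 0.09376956443890842}
```

View pics/top0.png

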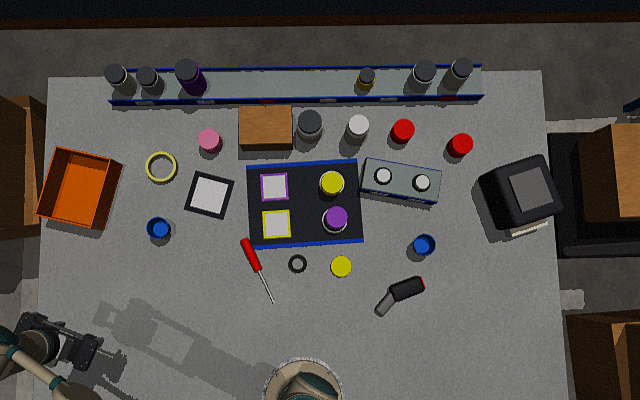

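View pics/side0.png

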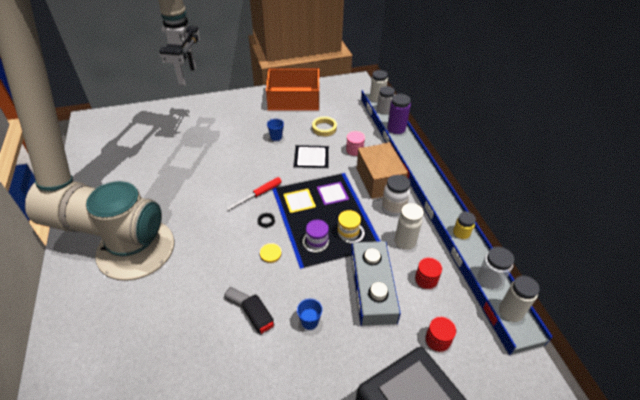

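The top view shows the yellow jar at (332,183), the purple jar at (336,219), the purple pad at (274,187) and the yellow pad at (276,223). It also shows the tub pad at (210,195), tubs at (158,229) and (424,245), and keys at (383,176) and (422,183). The side view agrees, and the arm may hide part of the near left bench.

```bash
cat > h.py <<'E'
import cv2,numpy as np
from scipy.spatial.transform import Rotation as R
def cam(f):
    M=R.from_rotvec(f["rvec"]).as_matrix(); return M,-M.T@np.array(f["tvec"])
def ray(f,uv,z):
    M,C=cam(f); uv=np.atleast_2d(uv).astype(float)
    d=np.c_[(uv[:,0]-f["cx"])/f["fx"],(uv[:,1]-f["cy"])/f["fy"],np.ones(len(uv))]@M
    return (C+d*((z-C[2])/d[:,2])[:,None])[:,:2]
def blobs(f,lo,hi,amin=60):
    hsv=cv2.cvtColor(f["pixels"],cv2.COLOR_RGB2HSV); m=cv2.inRange(hsv,np.array(lo),np.array(hi))
    cs,_=cv2.findContours(m,cv2.RETR_EXTERNAL,cv2.CHAIN_APPROX_NONE)
    return [c[:,0,:] for c in cs if cv2.contourArea(c)>amin]
def upright(f,c,h,r):
    """centre of a standing round object (widest at top, height h) from its outline;
    returns centre, measured width"""
    _,C=cam(f); p=ray(f,c,h); e=p.mean(0)-C[:2]; e/=np.linalg.norm(e); n=np.array([-e[1],e[0]])
    a=p@e; b=p@n
    return e*(a.max()-r)+n*(b.max()+b.min())/2, np.ptp(b), np.ptp(a)
COL=dict(yellow=((22,120,90),(34,255,255)),purple=((130,90,50),(155,255,255)),blue=((105,130,50),(120,255,255)),white=((0,0,185),(180,40,255)))
def show(f,only=None):
    for k,(lo,hi) in COL.items():
        if only and k not in only: continue
        for c in blobs(f,lo,hi):
            h=.062 if k in("yellow","purple") else .064 if k=="blue" else 0.0
            q,w,l=upright(f,c,h,.031); m=cv2.moments(c); u=np.array([m["m10"],m["m01"]])/m["m00"]
            print(k,u.round(),"top",q.round(4),"w",round(w,3),"l",round(l,3),"flat",ray(f,u,0)[0].round(4),"z08",ray(f,u,.08)[0].round(4))
E
python3 - <<'E'
import pickle; from h import *
for n in("top","side"):
    f=pickle.load(open(f"pics/{n}0.pkl","rb")); print(n,cam(f)[1]); show(f)
f=pickle.load(open("pics/top0.pkl","rb"))
im=cv2.cvtColor(f["pixels"],cv2.COLOR_RGB2BGR)
cv2.imwrite("pics/z0.png",cv2.resize(im[90:290,130:480],None,fx=2.28,fy=2.28,interpolation=3))
print("bystanders",{k:ray(f,uv,z)[0].round(3) for k,uv,z in[("stock",(309,123),.11),("bottle",(357,127),.13),("carton0",(292,150),.0),("carton1",(238,150),.0),("carton top",(292,108),.09),("screw",(246,240),.01),("tip",(273,302),.01),("scanner",(406,290),.03),("pink",(209,140),.06),("tape",(161,167),.02),("blackring",(298,264),.01),("red1",(403,130),.06),("orange",(122,170),.1)]})
E
```

```text
top [ 0.37448753 -0.01496868  1.46775456]
yellow [341. 266.] top [ 0.3683 -0.1104] w 0.055 l 0.056 flat [ 0.3682 -0.1174] z08 [ 0.3686 -0.1118]
yellow [276. 224.] top [0.5061 0.0769] w 0.101 l 0.103 flat [0.4939 0.0685] z08 [0.4874 0.0639]
yellow [332. 182.] top [ 0.6031 -0.0942] w 0.06 l 0.062 flat [ 0.6132 -0.0977] z08 [ 0.6002 -0.0932]
yellow [160. 166.] top [0.6655 0.3984] w 0.086 l 0.086 flat [0.671  0.4064] z08 [0.6548 0.3834]
purple [336. 217.] top [ 0.5051 -0.1045] w 0.06 l 0.063 flat [ 0.511  -0.1087] z08 [ 0.5035 -0.1036]
purple [274. 187.] top [0.6099 0.0756] w 0.095 l 0.096 flat [0.6035 0.0733] z08 [0.591  0.0684]
blue [307. 244.] top [ 0.4342 -0.0227] w 0.305 l 0.066 flat [ 0.4346 -0.0216] z08 [ 0.4313 -0.0213]
blue [424. 244.] top [ 0.4224 -0.3474] w 0.06 l 0.061 flat [ 0.4248 -0.3631] z08 [ 0.422  -0.3441]
blue [157. 227.] top [0.4852 0.3937] w 0.061 l 0.06 flat [0.4905 0.4132] z08 [0.4842 0.3899]
blue [301. 164.] top [ 0.6373 -0.0094] w 0.313 l 0.02 flat [ 0.6713 -0.0069] z08 [ 0.6551 -0.0073]
blue [296.  97.] top [ 8.433e-01 -7.000e-04] w 1.08 l 0.043 flat [0.8744 0.
[... 2670 characters left out ...]
.276 l 0.382 flat [0.9214 0.0517] z08 [ 0.8721 -0.022 ]
white [134. 135.] top [-0.0141  0.5664] w 0.128 l 0.12 flat [-0.0102  0.5361] z08 [0.0135 0.4244]
white [253. 275.] top [0.4014 0.7472] w 1.281 l 1.404 flat [ 0.3076 -0.1731] z08 [ 0.3064 -0.2292]
bystanders {'stock': array([ 0.763, -0.033]), 'bottle': array([ 0.744, -0.164]), 'carton0': array([0.713, 0.018]), 'carton1': array([0.716, 0.178]), 'carton top': array([0.813, 0.014]), 'screw': array([0.448, 0.154]), 'tip': array([0.271, 0.079]), 'scanner': array([ 0.297, -0.297]), 'pink': array([0.732, 0.252]), 'tape': array([0.664, 0.399]), 'blackring': array([0.376, 0.006]), 'red1': array([ 0.752, -0.304]), 'orange': array([0.642, 0.482])}
```

View pics/z0.png

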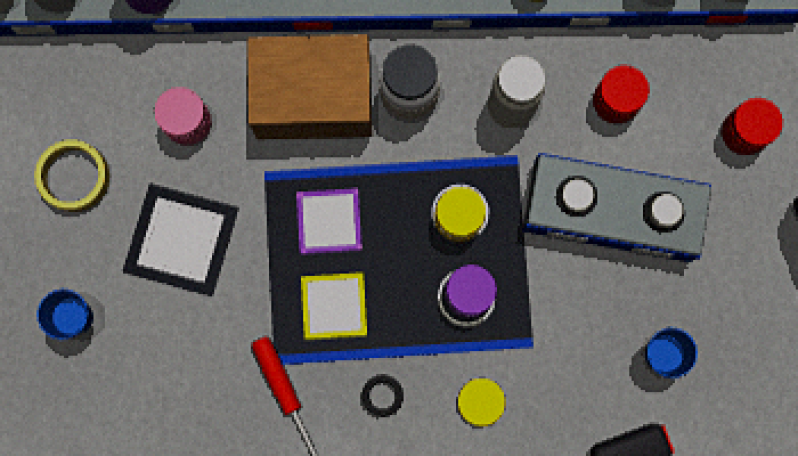

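```bash
cat >> h.py <<'E'
from plant import arm
def rot(phi):
    s,c=np.sin(phi),np.cos(phi); return R.from_matrix(np.array([[-s,c,0],[c,s,0],[0,0,-1.]])).as_rotvec()
def best(p,phi):
    q0=np.array(arm.get_state()["qpos"]); o=[]
    for k in(-1,0,1):
        q=arm.inverse_kinematics(p,rot(phi+k*np.pi))
        if q is not None: o.append((np.abs(np.array(q)-q0).max()+ (5 if abs(q[5])>2.5 else 0),rot(phi+k*np.pi)))
    return min(o,key=lambda t:t[0])[1]
def over(xy,z,phi):
    r=best([*xy,z],phi); arm.movep([*xy,z],r); return r
def pos(): return np.array(arm.get_state()["tool_pos"])
def st(t=""):
    s=arm.get_state(); print(t,"t",round(s["time_s"],1),"p",np.round(s["tool_pos"],4),"F",np.round(s["contact_force"],1),"w",round(s["gripper_width"],4),"gf",round(s["gripper_force"],1))
def touch(xy):
    arm.move_linear([*xy,.100],.15); arm.hold(.3)
    hit=arm.move_linear([*xy,.068],.015,threshold=1.2); z=pos()[2]
    st(f"touch hit={hit} z={z:.4f}"); arm.move_linear([*xy,.100],.15); return z
def press(xy):
    arm.move_linear([*xy,.090],.15); arm.hold(.2)
    hit=arm.move_linear([*xy,.060],.03,threshold=12); st(f"press hit={hit}")
    arm.move_linear([*xy,.100],.05)
E
python3 - <<'E'
import pickle; from h import *
f=pickle.load(open("pics/top0.pkl","rb"))
K=ray(f,[(383.1,176.),(422.1,182.5)],.08); pad=ray(f,[(209.6,195)],0)[0]
print(K,np.linalg.norm(K[0]-K[1]),pad); np.save("K.npy",K); np.save("pad.npy",pad)
arm.move_gripper(.0)
for k in K:
    over(k,.15,0.); print(touch(k))
st()
E
```

```text
[[ 0.61520083 -0.23759614]
 [ 0.5946625  -0.34632993]] 0.11065649594887882 [0.58236316 0.26130259]
touch hit=True z=0.0743 t 6.8 p [ 0.6152 -0.2376  0.0743] F [-0.  -0.5  3. ] w 0.0005 gf 1.4
0.07432152661495992
touch hit=True z=0.0811 t 9.8 p [ 0.5946 -0.3463  0.0811] F [ 1.9 -0.8  2.1] w 0.0002 gf 1.0
0.08114563922367071
 t 10.0 p [ 0.5952 -0.3467  0.1007] F [ 0.7  0.2 -0.8] w 0.0004 gf 0.0
```

```bash
cat >> h.py <<'E'
def slide(a,b,phi,via=None,feed=.1):
    arm.move_gripper(.094); r=over(a,.16,phi)
    arm.move_linear([*a,.014],.12,threshold=8); st("down"); arm.move_gripper(.05,force=6); st("grip")
    z=pos()[2]
    for p in ([via] if via is not None else [])+[b]: arm.move_linear([*p,z],feed)
    st("there"); arm.move_gripper(.094); arm.move_linear([*b,.16],.15)
E
python3 - <<'E'
from h import *
import pickle
K=np.load("K.npy")
over(K[0],.15,0.); press(K[0]); print(touch(K[0])); arm.move_linear([*K[0],.16])
over([.45,-.2],.25,0.)
f=arm.grab_frame("top"); show(f,("yellow","purple","blue"))
slide(np.array([.603,-.094]),np.array([.4939,.0685]),np.pi/2,via=[.58,-.03])
over([.45,-.25],.25,0.)
f=arm.grab_frame("top"); show(f,("yellow","purple")); pickle.dump(f,open("pics/t1.pkl","wb"))
cv2.imwrite("pics/t1.png",cv2.cvtColor(f["pixels"],cv2.COLOR_RGB2BGR)); st()
E
```

```text
press hit=True t 12.1 p [ 0.6152 -0.2375  0.0669] F [-1.5  0.3  4.8] w 0.0002 gf 2.4
touch hit=True z=0.0812 t 14.7 p [ 0.6152 -0.2376  0.0812] F [ 0.1 -1.   1.6] w 0.0007 gf 1.0
0.08119642521094714
yellow [339. 265.] top [ 0.3685 -0.1046] w 0.055 l 0.05 flat [ 0.3717 -0.1124] z08 [ 0.3718 -0.1071]
yellow [276. 224.] top [0.5064 0.0764] w 0.102 l 0.103 flat [0.4939 0.0683] z08 [0.4874 0.0638]
yellow [332. 182.] top [ 0.6031 -0.0942] w 0.06 l 0.062 flat [ 0.6131 -0.0975] z08 [ 0.6001 -0.093 ]
yellow [160. 166.] top [0.6655 0.3984] w 0.086 l 0.086 flat [0.671  0.4063] z08 [0.6548 0.3834]
purple [336. 217.] top [ 0.5049 -0.1048] w 0.06 l 0.063 flat [ 0.5108 -0.1087] z08 [ 0.5034 -0.1035]
purple [274. 187.] top [0.6099 0.0756] w 0.095 l 0.096 flat [0.6035 0.0733] z08 [0.591  0.0685]
blue [419. 248.] top [ 0.4117 -0.3184] w 0.041 l 0.03 flat [ 0.4149 -0.3457] z08 [ 0.4127 -0.3276]
blue [307. 244.] top [ 0.4305 -0.0207] w 0.303 l 0.058 flat [ 0.4345 -0.02  ] z08 [ 0.4313 -0.0197]
blue [157. 227.] top [0.4851 0.3937] w 0.061 l 0.061 flat [0.4905 0.4132] z08 [0.4842 0.3898]
blue [300. 164.] 
[... 363 characters left out ...]
t 21.0 p [ 0.603  -0.0939  0.0141] F [-0.1  0.5  0.9] w 0.062 gf 6.0
there t 23.3 p [0.4935 0.0689 0.0141] F [-1.5  2.9  3.3] w 0.0618 gf 6.0
yellow [341. 266.] top [ 0.3683 -0.1104] w 0.055 l 0.056 flat [ 0.3681 -0.1174] z08 [ 0.3685 -0.1118]
yellow [276. 224.] top [0.5064 0.0764] w 0.102 l 0.103 flat [0.4942 0.0682] z08 [0.4877 0.0637]
yellow [160. 166.] top [0.6655 0.3984] w 0.086 l 0.086 flat [0.671  0.4063] z08 [0.6548 0.3834]
purple [336. 217.] top [ 0.5051 -0.1045] w 0.06 l 0.063 flat [ 0.5109 -0.1086] z08 [ 0.5034 -0.1035]
purple [274. 187.] top [0.6102 0.0749] w 0.096 l 0.096 flat [0.6036 0.0733] z08 [0.5911 0.0684]
 t 26.4 p [ 0.4501 -0.2489  0.2494] F [0.3 0.3 0.2] w 0.0938 gf 0.0
```

View pics/t1.png

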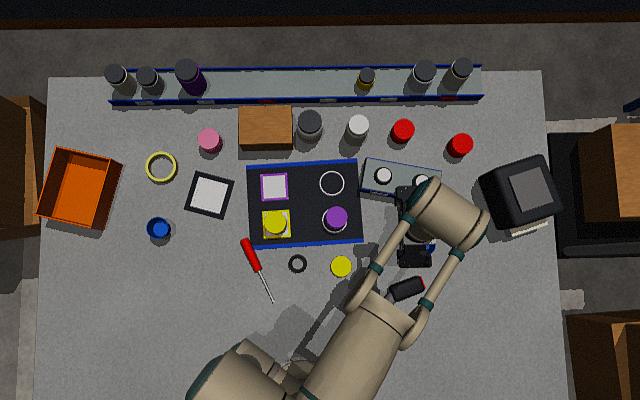

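```bash
cat >> h.py <<'E'
G=.042
def take(a,phi):
    arm.move_gripper(.094); over(a,.16,phi); arm.move_linear([*a,G],.12,threshold=8)
    arm.move_gripper(.045,force=8); st("tub grip"); arm.move_linear([*a,.24],.15)
def put(b,n,phi):
    over(b,.24,phi); zt=G+.026*n
    arm.move_linear([*b,zt+.02],.12); arm.hold(.2); hit=arm.move_linear([*b,zt-.001],.04,threshold=4); st(f"put hit={hit} want {zt}")
    arm.move_gripper(.094); arm.move_linear([*b,.24],.15)
E
python3 - <<'E'
from h import *
import pickle
slide(np.array([.505,-.1045]),np.array([.6035,.0733]),np.pi/2,via=[.56,-.03])
pad=np.load("pad.npy")
take([.485,.3937],0.); put(pad,0,0.)
over([.42,-.15],.30,0.); arm.move_gripper(.094)
f=arm.grab_frame("top"); show(f,("yellow","purple","blue"))
cv2.imwrite("pics/t2.png",cv2.cvtColor(f["pixels"],cv2.COLOR_RGB2BGR)); st()
E
```

```text
down t 29.1 p [ 0.5056 -0.1047  0.0146] F [ 0.5 -0.3 -0.6] w 0.094 gf 0.0
grip t 29.7 p [ 0.5051 -0.1045  0.0141] F [-0.6  1.1  1.8] w 0.0619 gf 6.0
there t 32.1 p [0.6037 0.0737 0.0142] F [0.2 0.  3.6] w 0.0616 gf 6.0
tub grip t 37.7 p [0.485  0.3937 0.0421] F [-0.2  0.6  1.4] w 0.06 gf 8.1
put hit=True want 0.042 t 42.2 p [0.5811 0.261  0.0412] F [-0.7 -0.2  0.9] w 0.0601 gf 8.1
yellow [276. 224.] top [0.5061 0.0769] w 0.101 l 0.103 flat [0.4942 0.0682] z08 [0.4877 0.0637]
yellow [160. 166.] top [0.6655 0.3984] w 0.086 l 0.086 flat [0.6709 0.4064] z08 [0.6548 0.3834]
purple [277. 175.] top [0.6383 0.0782] w 0.108 l 0.123 flat [0.6395 0.0635] z08 [0.625  0.0592]
blue [297. 244.] top [0.4411 0.0058] w 0.247 l 0.08 flat [0.4332 0.0073] z08 [0.43  0.006]
blue [206. 194.] top [0.5795 0.2623] w 0.055 l 0.06 flat [0.5847 0.2716] z08 [0.5732 0.256 ]
blue [257. 166.] top [0.6401 0.1104] w 0.062 l 0.032 flat [0.6652 0.1226] z08 [0.6493 0.1151]
blue [323. 162.] top [ 0.6585 -0.0678] w 0.19 l 0.055 flat [ 0.6743 -0.0719] z08 [ 0.658  -0.0688]
blue [296.  97.] top [ 8.426e-01 -8.000e-04] w 1.08 l 0.042 flat [0.8743 0.0037] z08 [0.8471 0.0027]
blue [308.  66.] top [ 0.9254 -0.0306] w 0.625 l 0.022 flat [ 0.9716 -0.0363] z08 [ 0.939  -0.0351]
 t 46.3 p [ 0.4203 -0.1496  0.2998] F [-0.5  0.2 -0.6] w 0.0937 gf 0.0
```

View pics/t2.png

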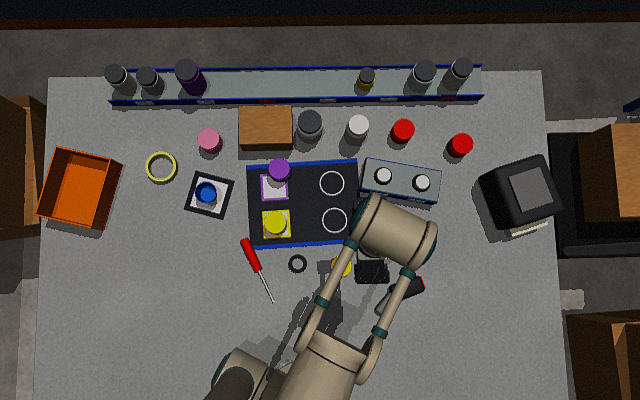

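The purple jar was knocked to (279,169), partly off its pad. The first tub stands on its pad at (206,194). I'll slide the jar back, then nest the second tub.

Run:
```python
from h import *
f=arm.grab_frame("top"); a=ray(f,[(279,169)],.062)[0]
c=max(blobs(f,*COL["purple"]),key=len); c=c[c[:,1]<172]; p=ray(f,c,.062); print(a,p.min(0),p.max(0))
a=np.array([p[:,0].max()-.031,(p[:,1].max()+p[:,1].min())/2]); print(a)
slide(a,np.array([.6035,.0733]),np.pi/2)
take([.422,-.3474],0.); put([.581,.261],1,0.)
over([.42,-.22],.30,0.)
f=arm.grab_frame("top"); show(f,("yellow","purple","blue"))
im=cv2.cvtColor(f["pixels"],cv2.COLOR_RGB2BGR); s=cv2.cvtColor(arm.grab_frame("side")["pixels"],cv2.COLOR_RGB2BGR)
z=lambda i:cv2.resize(i,(640,300),interpolation=3)
cv2.imwrite("pics/t3.png",np.vstack([z(im[90:270,140:460]),z(s[100:280,220:540])])); cv2.imwrite("pics/t3full.png",im); st()
```

```text
[0.64405055 0.05420938] [0.63776497 0.0230903 ] [0.67600181 0.08536304]
[0.64500181 0.05422667]
down t 49.2 p [0.6457 0.0542 0.0148] F [ 0.  -0.6 -0.5] w 0.0941 gf 0.0
grip t 49.8 p [0.6451 0.0548 0.0142] F [0.1 1.6 0.6] w 0.0622 gf 6.0
there t 50.4 p [0.6012 0.0738 0.0142] F [-5.9  1.8  5.9] w 0.0621 gf 6.0
tub grip t 55.9 p [ 0.422  -0.3475  0.0422] F [ 0.2 -0.1  1.5] w 0.0619 gf 8.0
put hit=True want 0.068 t 61.7 p [0.5807 0.2613 0.0676] F [-0.   0.5  1. ] w 0.0613 gf 8.0
yellow [341. 266.] top [ 0.3684 -0.1079] w 0.056 l 0.053 flat [ 0.3684 -0.1166] z08 [ 0.3687 -0.1111]
yellow [276. 224.] top [0.5064 0.0764] w 0.102 l 0.103 flat [0.4942 0.0682] z08 [0.4877 0.0637]
yellow [160. 166.] top [0.6655 0.3984] w 0.086 l 0.086 flat [0.6708 0.4063] z08 [0.6546 0.3833]
purple [274. 186.] top [0.6102 0.0749] w 0.096 l 0.096 flat [0.6039 0.073 ] z08 [0.5914 0.0683]
blue [307. 244.] top [ 0.4342 -0.0227] w 0.305 l 0.066 flat [ 0.4346 -0.0216] z08 [ 0.4313 -0.0213]
blue [204. 191.] top [0.5858 0.2668] w 0.061 l 0.066 flat [0.5946 0.2789] z08 [0.5826 0.2629]
blue [301. 163.] top [ 0.6373 -0.0094] w 0.313 l 0.02 flat [ 0.6713 -0.0082] z08 [ 0.6551 -0.0086]
blue [296.  97.] top [ 8.423e-01 -8.000e-04] w 1.08 l 0.042 flat [0.8743 0.0046] z08 [0.847  0.0036]
blue [305.  66.] top [ 0.9254 -0.0306] w 0.625 l 0.022 flat [ 0.9716 -0.0249] z08 [ 0.939  -0.0244]
 t 65.6 p [ 0.4205 -0.2194  0.2998] F [0.1 0.3 0.5] w 0.0938 gf 0.0
```

View pics/t3.png

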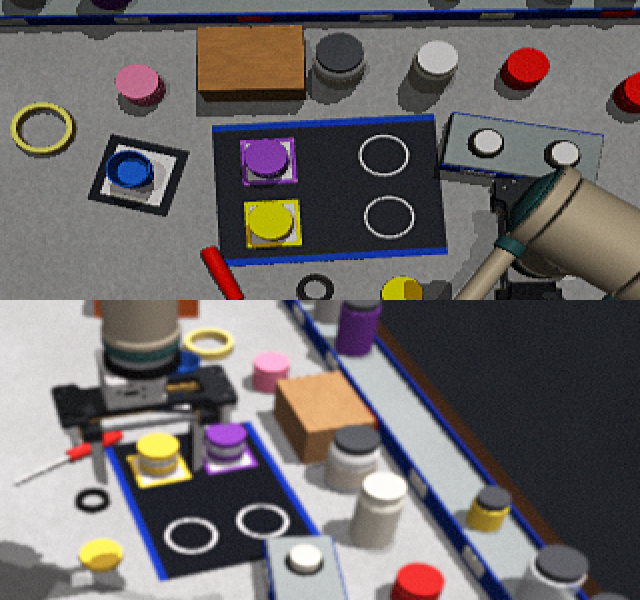

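The jars are on their pads, with purple at (265,158) and yellow at (270,222) in the crop. The tubs are nested on the white-framed pad at (130,170). Next I'll click both keys in.

Run:
```python
from h import *
K=np.load("K.npy"); arm.move_gripper(0.)
for k in K:
    over(k,.15,0.); z=touch(k)
    if z>.078: press(k); print("now",touch(k))
over([.42,-.30],.30,0.)
f=arm.grab_frame("top"); show(f,("purple","blue"))
im=cv2.cvtColor(f["pixels"],cv2.COLOR_RGB2BGR); cv2.imwrite("pics/t4.png",im); st()
```

```text
touch hit=True z=0.0812 t 70.0 p [ 0.6151 -0.2376  0.0812] F [-0.1  0.4  0.7] w 0.0002 gf 1.0
press hit=True t 71.5 p [ 0.6155 -0.2378  0.067 ] F [-1.5  0.3  6.6] w 0.0008 gf 3.0
touch hit=True z=0.0743 t 74.4 p [ 0.6152 -0.2376  0.0743] F [ 0.5 -0.5  2.9] w 0.0008 gf 1.4
now 0.07433785850596034
touch hit=True z=0.0811 t 77.3 p [ 0.5946 -0.3463  0.0811] F [ 1.  -1.   1.8] w 0.0008 gf 1.0
press hit=True t 78.8 p [ 0.595  -0.3465  0.067 ] F [-1.3  0.7  6.6] w 0.0006 gf 2.9
touch hit=True z=0.0743 t 81.7 p [ 0.5946 -0.3463  0.0743] F [-0.4  0.6  1.7] w 0.0006 gf 1.4
now 0.0742940584267711
purple [274. 187.] top [0.6099 0.0756] w 0.095 l 0.096 flat [0.6039 0.0732] z08 [0.5914 0.0684]
blue [307. 244.] top [ 0.4342 -0.0227] w 0.305 l 0.066 flat [ 0.4346 -0.0216] z08 [ 0.4313 -0.0213]
blue [204. 191.] top [0.5858 0.2668] w 0.061 l 0.066 flat [0.5947 0.279 ] z08 [0.5827 0.2629]
blue [301. 163.] top [ 0.6373 -0.0094] w 0.313 l 0.02 flat [ 0.6713 -0.0089] z08 [ 0.6552 -0.0092]
blue [297.  97.] top [ 8.423e-01 -8.000e-04] w 1.08 l 0.042 flat [ 0.8743 -0.    ] z08 [ 8.47e-01 -8.00e-04]
blue [307.  66.] top [ 0.9254 -0.0306] w 0.625 l 0.023 flat [ 0.9715 -0.0328] z08 [ 0.939  -0.0318]
 t 83.1 p [ 0.4204 -0.3     0.2982] F [-0.3  0.1 -0.8] w 0.0004 gf 0.0
```

View pics/t4.png

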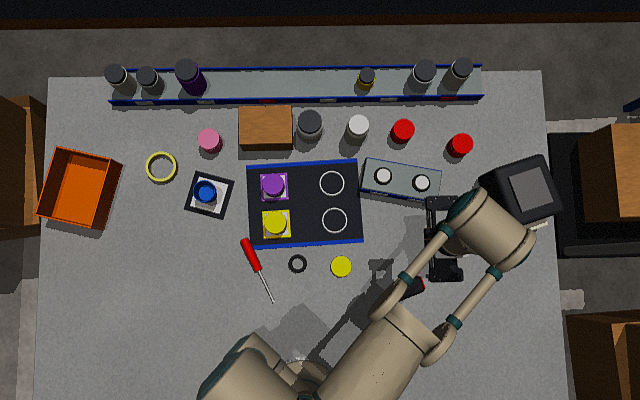

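The jars are at (273,184) and (275,222), both on their own pads. The tub stack is at (205,190), and both keys are held in by touch (about 74 mm). Handing in.

```bash
python3 -c "
from plant import arm
print(arm.sign_off())"
```

```text
the job is handed in; nothing more can be done
None
```

The job is handed in at about 83 s of robot time: both jars are on their matching pads (purple slid back after it was knocked aside), the two tubs present are nested on the white-framed pad, and both keys are held in, confirmed by touch.

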